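Drive a jammed battery cell out of a torch barrel with a dowel

ROBOT

A 6-joint arm with a two-finger parallel gripper is mounted at the origin on a cart in front of the work surface, level with it; the furniture and walls round the work are solid. World frame = base frame: x ahead of the robot, y to its left, z up, the work surface at z = 0. Lengths are in m, angles in rad, forces in N, time in s.
With the tool pointing down it reaches from about 0.25 to 0.725 m from the base axis. Payload 4 kg.
Tool frame: the origin (TCP) lies midway between the tips of the shut fingers; the grasp point (between the pads) lies grip_point_offset behind it (grip_point_offset is the distance from the TCP to the grasp point, in m); z points along the fingers, y is the line along which they close (so a half turn about z gives the same grasp; the last joint's range is limited). The gripper opens to 85 mm and grips with 20 to 120 N. Pads are 22 mm wide; open, the fingers measure 114 mm over their backs; the gripper's body (76 mm by 85 mm) begins 54 mm behind the grasp point. The pads swing forward as they close: fully open they stand 13 mm farther back than shut.
Start: joints at [1.18, 0.241, 0.005, 1.335, 0, 1.571], TCP at [0.19, 0.462, 0.231] pointing down, gripper open.
Joint ranges: [-2.72, 2.72], [-1.05, 1.87], [-1.09, 1.28], [-1.99, 2.15], [-1.42, 1.44], [-3.14, 3.14]. Speed limits (rad/s): [2.79, 2.79, 3.14, 3.14, 3.14, 3.14].

INTERFACE

Orientations are given as a unit quaternion [x, y, z, w].
In Python, from workcell import * gives the robot as it stands. The module is installed in compiled form; this text tells all that it offers.
- The arm moves only by the tool arm_command, never from a script. Its arguments are lists of equal length, an entry for each row: "slide": the shift along the tool's x, y, z in cm, a list of three; "spin": the turn about the tool's z in degrees. A call has exactly 5 rows; each row is the pose to reach, as a shift and turn from the pose commanded when the call began, along the tool's axes at that moment; what a row does not reach only later rows make up. A row lasts 1/8 s, in which the tool goes at most 62.5 mm and 10.7 degrees, less where a joint would pass 70% of its speed; a pose out of reach is approached as far as the arm can. A call with a gripper value outside its range is refused whole. "jaw" is the finger opening in cm, from 0 to 8.54, set as the call begins (left out, the last holds). The fingers move at their own pace and stop on an object; the grip force is fixed at half the most. Time passes only in rows, so rows that repeat a pose let the fingers close, or fill a call up. It gives the time, the measured TCP pose, the force, the opening and the grip force at its end, in the units of the state.
- get_obs(): the state, without advancing time (a new reading comes with each control period).
- camera(name): name is "side" or "top"; returns a dict with "pixels" (420x560x3 uint8, red, green, blue), "range_z" (420x560 float32, m along the optical axis (not along the pixel's ray), 0 where there is no reading), "intrinsics" (3x3 intrinsics, pixels), "k1" (the pictures are not rectified: a ray, as slopes to the right and down, at radius r is drawn at 1 + k1 r^2 times it, then the intrinsics apply), "rvec" (rotation vector, rad) and "tvec" (3), from world to camera coordinates, as OpenCV has them. Camera axes: x right, y down, z forward; pixel columns grow to the right and rows downward; lengths in m; the calibration is good to about 2 mm. A picture is of the moment at which its call begins.
- job_done(): hands the job in; it is judged then, once.
Trained networks look in a picture, given as the dict that the camera call returned (one of the last four; its "shot" number tells which), for a name from the list of things; names that differ only in an ending like _2 or _b are one class to them, and where a whole thing is asked for, a point or a joint stands for the part that bears it (a point fixed in the world has none). Each returns a list of dicts, best first, with "confidence" (0 to 1); they miss things now and then, are a little off and sometimes report something else, mostly with a low value. They report only what shows in the picture. A call takes as long as a camera call. They do not tell look-alikes from the thing itself.
- recognise(picture, thing): "centre" ([column, row] in pixels, amid what is visible of it).
- landmark_of(picture, thing): "centre" ([column, row] in pixels: a listed point, or the origin of a listed thing).
The state is a dict: "clock": time; "joint_pos": joint angles; "joint_vel": joint speeds; "tau": joint torques, N m; "eef_pos": TCP position; "tool_rot": TCP orientation; "ft_force": force on the tool from outside, world axes, zero at the start; "ft_torque": the same for the moment, N m; "grip_width": finger opening in m; "grasp_force": force on a finger pad.
Only numpy, scipy, OpenCV 4.12 (cv2) and the standard library are available. Lean on these libraries where they do the work, as an engineer would, in place of code of your own. Each camera call takes 0.05 s, during which the arm holds its last target. There are 200 camera calls.

TASK

The spent black cell has jammed in the blue torch barrel lying in the wooden cradle: with the wooden dowel from the grooved block, push it right through and out of the far end into the leather tray. The dowel can only be lifted by its middle, so on the way it has to be set down, for instance started in the barrel's mouth and lying on the cradle's small rest, and gripped again near its back end. Then draw the dowel out and lay it flat in the tray with the cell, leaving the empty barrel seated in the cradle and the fresh cell, torch head and tail cap standing where they are.

Things in the scene. Friction and masses are not known exactly. Their poses are not given: they have to be found in the camera images.
- cradle: Fixed wooden cradle, plank 240 x 84 x 12 mm from x = -165 to +75 mm. Origin on the desk under the barrel's middle; x axis = push direction, along the bore from mouth to exit. Two cork-lined V saddles, up to 44 mm high, carry the barrel. At x = 65 to 74 mm a forked aluminium stop (68 mm wide, 62 mm high, slot 31 mm wide, open upward) bears on the barrel's rim and lets the cell through.
- cradle_rest (a point): Point on the line of the bore, 46 mm above the desk, over the dowel rest, 85 mm before the barrel's mouth (cradle x = -150 mm). The rest is a post 12 mm long and 17 mm wide (narrower than the dowel) with a shallow V; its highest edge is 8 mm below this point. A dowel lying in it is in line with the bore.
- barrel: Blue torch barrel: loose tube 130 mm long, 37 mm outside, bore 28 mm, open at both ends, 0.14 kg, lying in the cradle, axis 46 mm above the desk. Origin on the bore axis at mid length; x axis along the bore, mouth at x = -65 mm, exit at +65 mm. A sprung leaf at the top of the bore (x = 15 to 29 mm) presses on the cell; it stands 11 mm off the axis once the cell is past.
- spent_cell: Spent black cell with a copper band, 26 mm across, 50 mm long, 0.06 kg. Origin at its centre, x along it. Jammed in the barrel with its centre at barrel x = 6 to 26 mm, so its back face is 46 to 66 mm inside the mouth. It takes about 4 to 10 N to push, and drops into the tray when the dowel's end is at about barrel x = 55 to 65 mm; the dowel may go 10 mm past the exit.
- dowel: Loose round dowel of pale wood, 20 mm across and 180 mm long, bevelled ends, 0.05 kg, both ends alike. Origin at its centre, x axis along it. It starts sunk in the block's groove, its axis 20 mm above the desk.
- dowel_end_a (a point): Centre of the dowel's end face at its +x end (90 mm from its centre).
- dowel_end_b (a point): Centre of the dowel's end face at its -x end (90 mm from its centre).
- dowel_block: Fixed dark wooden block, 204 x 64 x 32 mm, origin at the centre of its underside. A groove along x, 22 mm wide, holds the dowel with its top 2 mm below the block's top, so its ends cannot be gripped. A scoop across the middle, 60 mm wide along x, open to both sides, floor 6 mm above the desk, bares the dowel's middle.
- tray: Fixed brown leather tray beyond the cradle's exit. Origin at the centre of its underside; x axis along the push direction, inside 156 mm along x and 290 mm along y, floor 4 mm and rim 21 mm above the desk. Its near wall is 5 mm beyond the cradle.
- fresh_cell: Fresh cell, green with a white band, 26 mm across and 50 mm tall, standing loose behind the cradle. Origin at its centre.
- torch_head: The torch's blue head, 45 mm across and 42 mm tall, loose, standing on its bezel. Origin at the centre of its underside.
- tail_cap: The torch's blue tail cap, 37 mm across and 27 mm tall, loose, standing. Origin at the centre of its underside.
- cradle_seat (a point): Point in the cradle's frame where the seated barrel's origin belongs: on the line of the bore, 46 mm above the cradle's origin.
Things that resemble listed ones, but are neither listed nor needed, are in the scene too. There is more than one size of the dowel; the one meant has the size given above. Leave any pink look-alike of the torch_head alone.

How it is judged:
By the outcome, as a careful person would: the job done as asked, in the order asked, and still so for the second after the job is handed in, with the robot touching nothing.
It also fails if it takes over 58 s, if anything falls off the work surface, if the arm or the gripper's body presses on something with over 40 N, if the wrist force passes 120 N, or if a joint passes its speed limit or range.

## Working session

There is one attempt and no reset: what is moved stays moved. The work goes in short steps, Python scripts to look and compute and a tool call to move; the robot and the scene stay as the last step left them, time stands still between calls to the robot, and variables do not carry over. Pictures are saved under pics/ and viewed, at most 10 in all, crops included, and the job is handed in when it is done.

Besides the shell and the picture viewer there is one more tool, called after "Request:" as name(argument=value, ...) on one line, values as JSON. arm_command: Moves the arm, as the interface text tells. Its arguments: {"type":"object","properties":{"slide":{"type":"array","items":{"type":"array","items":{"type":"number"}}},"spin":{"type":"array","items":{"type":"number"}},"jaw":{"type":"number"}},"required":["slide","spin"]}

```bash
mkdir -p pics
cat > h.py <<'E'
from workcell import *
import numpy as np, cv2
from scipy.spatial.transform import Rotation as R
def ray(p,uv):
    K=np.array(p["intrinsics"]);a=(np.array(uv,float)-K[:2,2])/[K[0,0],K[1,1]]
    k=p["k1"];s=a.copy()
    for _ in range(20): s=a/(1+k*(s@s))
    Rm=cv2.Rodrigues(np.array(p["rvec"],float))[0];t=np.array(p["tvec"],float).ravel()
    return -Rm.T@t, Rm.T@np.array([s[0],s[1],1.])   # d scaled so that depth z multiplies it
def atz(p,uv,z):
    o,d=ray(p,uv);return o+d*(z-o[2])/d[2]
def atdepth(p,uv):
    u,v=int(round(uv[0])),int(round(uv[1]));w=p["range_z"][max(v-2,0):v+3,max(u-2,0):u+3];w=w[w>0]
    o,d=ray(p,uv);return o+d*np.median(w) if len(w) else o*np.nan
def tri(p,a,q,b):
    o,d=ray(p,a);o2,d2=ray(q,b);d/=np.linalg.norm(d);d2/=np.linalg.norm(d2)
    s=np.linalg.lstsq(np.c_[d,-d2],o2-o,rcond=None)[0]
    A,B=o+d*s[0],o2+d2*s[1];return (A+B)/2,np.linalg.norm(A-B)
def save(p,n): cv2.imwrite("pics/"+n,p["pixels"][:,:,::-1])
np.set_printoptions(precision=4,suppress=True)
E
python3 - <<'E'
from h import *
s=camera("side");t=camera("top");save(s,"s0.png");save(t,"t0.png")
print(get_obs())
for th in "cradle cradle_rest barrel spent_cell dowel dowel_end_a dowel_end_b dowel_block tray fresh_cell torch_head tail_cap cradle_seat".split():
    for n,p in(("s",s),("t",t)):
        for d in landmark_of(p,th)[:3]:
            print(th,n,np.round(d["centre"],1),round(d["confidence"],2),atdepth(p,d["centre"]))
E
```

```text
{'clock': 0.1, 'joint_pos': array([1.18  , 0.2414, 0.0039, 1.3352, 0.    , 1.5708]), 'joint_vel': array([ 0.    , -0.002 ,  0.0036,  0.0006,  0.0006,  0.0004]), 'tau': array([  0.0004, -37.3139,  25.3009,   0.0108,   0.    ,   0.    ]), 'eef_pos': array([0.1902, 0.4618, 0.2305]), 'tool_rot': array([ 0.1942,  0.981 , -0.0009, -0.0002]), 'ft_force': array([-0.1953, -0.0709,  0.4274]), 'ft_torque': array([ 0.0215,  0.0027, -0.0139]), 'grasp_force': 0.0, 'grip_width': 0.0855178710161072}
cradle s [239.1 257.5] 0.72 [0.5271 0.095  0.0406]
cradle s [311.2 190.1] 0.19 [ 0.4446 -0.353   0.0281]
cradle t [229.8 213. ] 0.84 [0.5364 0.0376 0.0587]
cradle_rest s [205.6 279.7] 0.77 [0.5731 0.1979 0.0356]
cradle_rest t [182.7 203.4] 0.87 [0.5779 0.1978 0.0289]
cradle_rest t [344.6 215.5] 0.27 [ 0.5286 -0.3325  0.0253]
barrel s [238.7 245.6] 0.93 [0.5401 0.0665 0.0565]
barrel t [226.2 207.8] 0.61 [0.5522 0.0484 0.0646]
dowel s [289.6 190.3] 0.68 [ 0.5181 -0.3322  0.0239]
dowel s [294.3 160.7] 0.51 [ 0.5819 -0.6061  0.01  ]
dowel t [344.2 220.5] 0.81 [ 0.515  -0.3329  0.0094]
dowel t [425.8 199.3] 0
[... 802 characters left out ...]
87.6 196. ] 0.65 [ 0.5218 -0.322   0.0052]
dowel_block t [347.9 219.3] 0.96 [ 0.5152 -0.3422  0.0281]
tray s [272.9 231.6] 0.88 [ 0.4983 -0.0962  0.0053]
fresh_cell s [162.1 264.5] 0.5 [0.7041 0.1875 0.0388]
fresh_cell t [188.  166.9] 0.52 [0.6996 0.1819 0.0409]
torch_head s [148.9 295.6] 0.89 [0.6912 0.272  0.0109]
torch_head s [222.9 341.3] 0.76 [0.4564 0.3445 0.0236]
torch_head t [167.4 167.3] 0.67 [0.6986 0.2501 0.0441]
torch_head t [146.  235.4] 0.67 [0.4729 0.313  0.0319]
tail_cap s [174.5 261.1] 0.51 [0.704  0.1344 0.009 ]
tail_cap t [207.9 166.5] 0.57 [0.705  0.1187 0.0251]
cradle_seat s [236.9 244.5] 0.67 [0.5447 0.0678 0.06  ]
cradle_seat t [227.2 208.3] 0.75 [0.5506 0.0453 0.0639]
```

View pics/t0.png

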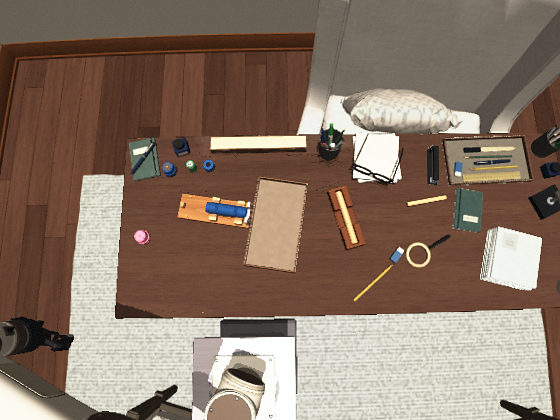

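View pics/s0.png

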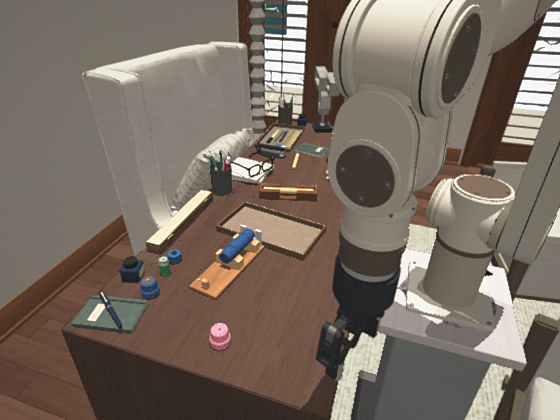

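Top view: the cradle with the barrel runs from (180,203) to (250,218), pushing right. The tray is at (276,224) and the dowel block at (347,218). The torch parts stand at (168,168), (190,166) and (208,166), the pink look-alike is at (141,237), and a thinner stick lies at (427,200). The side view agrees. Next I fit cylinders to the depth points of both cameras.

```bash
cat >> h.py <<'E'
from scipy.optimize import least_squares
def cloud(p):
    K=np.array(p["intrinsics"]);h,w=p["range_z"].shape;v,u=np.mgrid[:h,:w]
    uv=np.stack([u,v],-1).reshape(-1,1,2).astype(np.float64)
    s=cv2.undistortPoints(uv,K,np.array([p["k1"],0,0,0,0.])).reshape(-1,2)
    z=p["range_z"].reshape(-1);Rm=cv2.Rodrigues(np.array(p["rvec"],float))[0];t=np.array(p["tvec"],float).ravel()
    X=(np.c_[s,np.ones(len(s))]*z[:,None]-t)@Rm
    ok=z>0;return X[ok],p["pixels"].reshape(-1,3)[ok].astype(int)
def near(X,c,d,L,W,z0,z1):
    c=np.array(c);d=np.array(d)/np.linalg.norm(d);n=np.array([-d[1],d[0]]);q=X[:,:2]-c
    return (abs(q@d)<L)&(abs(q@n)<W)&(X[:,2]>z0)&(X[:,2]<z1)
def fitcyl(X,r,c,ang,zc):   # params: offset n, angle, z, slope
    c=np.array(c)
    def ax(q): 
        d=np.array([np.cos(q[1]),np.sin(q[1]),q[3]]);d/=np.linalg.norm(d)
        return np.array([c[0]-q[0]*np.sin(ang),c[1]+q[0]*np.cos(ang),q[2]]),d
    def f(q):
        o,d=ax(q);return np.linalg.norm(np.cross(X-o,d),axis=1)-r
    s=least_squares(f,[0,ang,zc,0],loss="soft_l1",f_scale=.001)
    o,d=ax(s.x);t=(X-o)@d;return o,d,np.percentile(t,[1,99]),np.median(abs(s.fun))
E
python3 - <<'E'
from h import *
c=np.array([.551,.045]);dr=np.array([.53,-.1])-np.array([.578,.198]);a=np.arctan2(*dr[::-1])
bc=np.array([.523,-.332]);bd=np.array([.172,.039]);ba=np.arctan2(*bd[::-1])
S={}
for n in("side","top"):
    p=camera(n);X,C=cloud(p);S[n]=p
    blue=(C[:,2]>C[:,0]+30)
    m=near(X,c,dr,.1,.035,.03,.075)&blue
    if n=="top": print("desk z",np.median(X[near(X,[.45,.05],[1,0],.03,.03,-.05,.05)][:,2]))
    o,d,t,e=fitcyl(X[m],.0185,c,a,.046)
    print(n,"barrel",m.sum(),o,d,t,e,"mid",o+d*t.mean(),np.degrees(np.arctan2(d[1],d[0])))
    pale=(C.min(1)>110)
    m=near(X,bc,bd,.11,.02,.012,.045)&pale
    print(n,"pale",m.sum(),C[m][:3].tolist())
    if m.sum()>10:
        o,d,t,e=fitcyl(X[m],.010,bc,ba,.02)
        print(" dowel",o,d,t,e,"mid",o+d*t.mean(),np.degrees(np.arctan2(d[1],d[0])))
    # block outline
    m=near(X,bc,bd,.14,.06,.012,.05);q=X[m][:,:2].astype(np.float32);print(" block rect",cv2.minAreaRect(q),np.percentile(X[m][:,2],[50,90,99]))
for th in["cradle_rest","cradle_seat","barrel","tray","dowel_block","dowel","torch_head","tail_cap","fresh_cell"]:
    A=landmark_of(S["side"],th);B=landmark_of(S["top"],th)
    if A and B: print(th,*tri(S["side"],A[0]["centre"],S["top"],B[0]["centre"]))
p=S["top"];I=p["pixels"]
a=cv2.resize(I[185:275,165:305],None,fx=5,fy=5,interpolation=cv2.INTER_CUBIC)[:,:,::-1]
b=cv2.resize(S["side"]["pixels"][170:305,185:335],None,fx=4,fy=4,interpolation=cv2.INTER_CUBIC)[:,:,::-1]
cv2.imwrite("pics/b.png",b)
E
```

```text
side barrel 489 [0.5506 0.0451 0.045 ] [-0.1616 -0.9867 -0.0167] [-0.0721  0.0542] 0.0010581834958275221 mid [0.552  0.0539 0.0451] -99.30382849167711
side pale 115 [[255, 255, 184], [255, 255, 192], [252, 219, 154]]
 dowel [ 0.524  -0.3364  0.0191] [0.971  0.239  0.0002] [-0.0838  0.0865] 0.0011603626270427717 mid [ 0.5253 -0.3361  0.0191] 13.825378860421967
 block rect ((0.5259678959846497, -0.33365151286125183), (0.20294256508350372, 0.07129969447851181), 15.933659553527832) [0.0282 0.0318 0.0334]
desk z -0.0005331563846479193
top barrel 421 [0.5496 0.0452 0.0454] [-0.1597 -0.9872  0.0035] [-0.069   0.0584] 0.0013764687389341938 mid [0.5505 0.0505 0.0454] -99.192274750439
top pale 258 [[241, 195, 126], [255, 230, 154], [255, 247, 171]]
 dowel [ 0.5247 -0.3396  0.0194] [0.9645 0.264  0.0015] [-0.0855  0.0877] 0.0013589995865297107 mid [ 0.5258 -0.3393  0.0194] 15.305321891043048
 block rect ((0.5250481367111206, -0.33844852447509766), (0.2047802060842514, 0.0647498220205307), 15.18735122680664) [0.0297 0.0339 0.0367]
cradle_rest [0.5302 0.1629 0.1357] 0.05905841723959316
cradle_seat [0.5537 0.0414 0.0414] 0.012740780454885994
barrel [0.5585 0.0535 0.0345] 0.012798910222742921
tray [ 0.5034 -0.0947  0.0133] 0.005688127397280904
dowel [ 0.586  -0.618  -0.0105] 0.004441116358875103
torch_head [0.529  0.3333 0.1044] 0.16918048465657404
tail_cap [ 0.764  -0.2781 -0.3201] 0.40381518643166836
fresh_cell [0.7045 0.1833 0.0264] 0.022884723209988307
```

View pics/b.png

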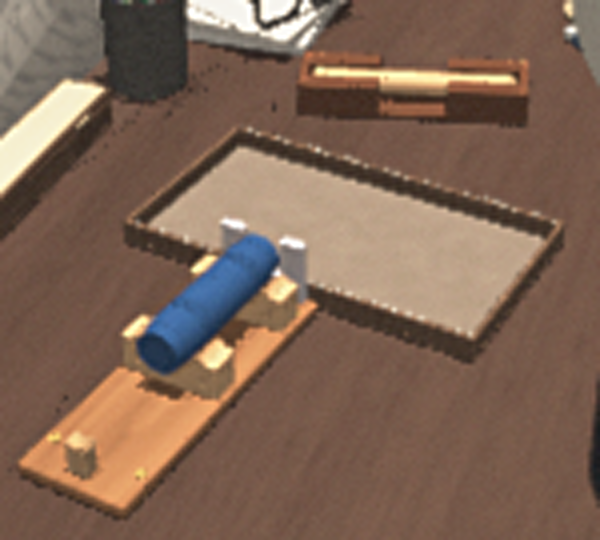

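The crop shows the rest post at (80,455), the barrel mouth at (160,350) and the fork at (265,245), with the dowel bared at the middle of the block at (415,78). The two fits agree to about 2 mm: the barrel axis lies at -99.2° through (0.550, 0.046), and the dowel is centred near (0.5255, -0.338) at 15°.

```bash
cat >> h.py <<'E'
def yaw(Rm): return np.degrees(np.arctan2(Rm[1,1],Rm[0,1]))
def rel(x,y,z,ty=None,frm=None,fy=None):
    """slide cm, spin deg from measured pose (or frm xyz with yaw fy, tool down) to world TCP xyz, tool-y yaw ty"""
    o=get_obs();Rm=R.from_quat(o["tool_rot"]).as_matrix();p=o["eef_pos"]
    y0=yaw(Rm)
    if frm is not None:
        p=np.array(frm);y0=fy;c,s=np.cos(np.radians(fy)),np.sin(np.radians(fy));Rm=np.array([[s,c,0],[-c,s,0],[0,0,-1.]])
    sp=0 if ty is None else -((ty-y0+90)%180-90)
    return np.round(Rm.T@(np.array([x,y,z])-p)*100,2),round(sp,1),"yaw0",round(y0,1)
B0=np.array([.5503,.0505]);BA=np.radians(-99.25);BD=np.array([np.cos(BA),np.sin(BA)])
def cr(x): return B0+BD*x   # cradle x -> world xy
E
python3 - <<'E'
from h import *
import workcell
print({k:v for k,v in vars(workcell).items() if isinstance(v,(int,float))})
g=grip_point_offset
print(rel(.5255,-.338,.12,105),rel(.5255,-.338,.02-g,105))
for x in(-.16,-.13,-.12,-.078):print(x,cr(x))
E
```

```text
{'grip_point_offset': 0.0187}
(array([-61.46, -61.23,  11.13]), np.float64(-37.4), 'yaw0', np.float64(67.6)) (array([-61.46, -61.23,  23.  ]), np.float64(-37.4), 'yaw0', np.float64(67.6))
-0.16 [0.576  0.2084]
-0.13 [0.5712 0.1788]
-0.12 [0.5696 0.1689]
-0.078 [0.5628 0.1275]
```

Request:
arm_command(slide=[[-4.2, -4.2, 0], [-8.4, -8.4, 0], [-12.6, -12.6, 0], [-16.8, -16.8, 0], [-21, -21, 0]], spin=[0, 0, 0, 0, 0], jaw=8.5)

```text
clock: 3.02
eef_pos: [0.3052, 0.1865, 0.2316]
tool_rot: [0.194, 0.981, 0.0, 0.001]
ft_force: [1.9, 1.3, 0.7]
grip_width: 0.0851
grasp_force: 0.0
```

Request:
arm_command(slide=[[-4.2, -4.2, 1], [-8.4, -8.4, 2], [-12.6, -12.6, 3], [-16.8, -16.8, 4], [-21, -21, 5]], spin=[0, 0, 0, 0, 0])

```text
clock: 3.65
eef_pos: [0.4195, -0.0881, 0.1814]
tool_rot: [0.194, 0.981, 0.0, 0.001]
ft_force: [1.5, 0.8, -0.6]
grip_width: 0.0848
grasp_force: 0.0
```

Request:
arm_command(slide=[[-4, -4, 1.5], [-8, -8, 3], [-12, -12, 4.5], [-16, -16, 6], [-19.5, -19.2, 6.1]], spin=[-9, -18, -27, -36, -37.4])

```text
clock: 4.28
eef_pos: [0.5256, -0.3395, 0.1184]
tool_rot: [-0.131, 0.991, 0.001, -0.001]
ft_force: [0.1, 0.1, -0.7]
grip_width: 0.0847
grasp_force: 0.0
```

Run:
```python
from h import *
o=get_obs();print(o["clock"],o["eef_pos"],o["joint_pos"],rel(.5255,-.338,.009,105))
```

```text
4.275 [ 0.5256 -0.3395  0.1184] [-0.5736  0.555   0.178   1.1965  0.     -0.8359] (array([-0.05,  0.13, 10.94]), np.float64(0.0), 'yaw0', np.float64(105.0))
```

Request:
arm_command(slide=[[0, 0.13, 4], [0, 0.13, 8], [0, 0.13, 10.5], [0, 0.13, 10.9], [0, 0.13, 10.9]], spin=[0, 0, 0, 0, 0])

```text
clock: 4.9
eef_pos: [0.5261, -0.3368, 0.0118]
tool_rot: [-0.131, 0.991, -0.0, 0.0]
ft_force: [-0.2, -0.0, 1.6]
grip_width: 0.0851
grasp_force: 0.0
```

Request:
arm_command(slide=[[0, 0, 0], [0, 0, 0], [0, 0, 0], [0, 0, 0], [0, 0, 0]], spin=[0, 0, 0, 0, 0], jaw=1)

```text
clock: 5.52
eef_pos: [0.526, -0.3368, 0.0121]
tool_rot: [-0.131, 0.991, -0.0, 0.0]
ft_force: [-0.3, 0.0, 3.9]
grip_width: 0.0175
grasp_force: 58.8
```

Request:
arm_command(slide=[[0, 0, 0], [0, 0, -1], [0, 0, -3], [0, 0, -6], [0, 0, -6]], spin=[0, 0, 0, 0, 0])

```text
clock: 6.15
eef_pos: [0.5273, -0.3376, 0.074]
tool_rot: [-0.131, 0.991, -0.002, 0.002]
ft_force: [0.0, -1.1, -0.4]
grip_width: 0.0176
grasp_force: 59.0
```

Run:
```python
from h import *
for n in("side","top"):
    p=camera(n);X,C=cloud(p);save(p,"g_"+n+".png")
    bc=np.array([.526,-.337]);a=np.radians(15)
    m=near(X,bc,[np.cos(a),np.sin(a)],.11,.03,.05,.12)&(C[:,0]>C[:,2]+35)&(C[:,0]>110)
    print(n,m.sum())
    if m.sum()>20:
        o,d,t,e=fitcyl(X[m],.010,bc,a,.08);print(o,d,t,e,"mid",o+d*t.mean(),np.degrees(np.arctan2(d[1],d[0])))
    o,d=None,None
s=p=camera("side");cv2.imwrite("pics/c1.png",cv2.resize(p["pixels"][130:230,230:360],None,fx=5,fy=5,interpolation=cv2.INTER_CUBIC)[:,:,::-1])
print(get_obs()["eef_pos"])
```

```text
side 252
[ 0.5262 -0.3377  0.081 ] [0.964  0.2659 0.0066] [-0.0853  0.0884] 0.0013894534822081629 mid [ 0.5277 -0.3373  0.0811] 15.418248072574963
top 21
[ 0.5294 -0.3498  0.1379] [ 0.7458  0.3098 -0.5897] [0.0927 0.1074] 0.000845889182512655 mid [ 0.604  -0.3188  0.079 ] 22.555076987237793
[ 0.5248 -0.336   0.0702]
```

View pics/c1.png

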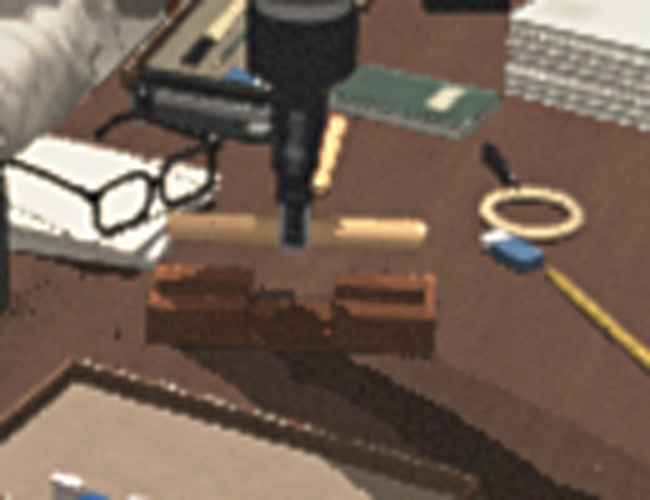

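The crop shows the dowel gripped at its middle and level, lifted clear of the block.

Run:
```python
from h import *
t=cr(-.19);print(t,rel(*t,.16,170.75),get_obs()["joint_pos"])
```

```text
[0.5808 0.238 ] (array([-20.26,  54.01,  -8.91]), np.float64(-65.7), 'yaw0', np.float64(105.0)) [-0.5695  0.5893  0.1036  1.0873  0.0001 -0.8315]
```

Request:
arm_command(slide=[[0, 0, -5], [-1.2, 3.2, -8.9], [-3.2, 8.5, -8.9], [-5.2, 13.8, -8.9], [-7.2, 19.1, -8.9]], spin=[0, 0, 0, 0, 0])

```text
clock: 6.92
eef_pos: [0.5447, -0.1316, 0.1588]
tool_rot: [-0.13, 0.991, 0.001, -0.001]
ft_force: [0.6, 1.0, 0.3]
grip_width: 0.018
grasp_force: 59.1
```

Request:
arm_command(slide=[[-2, 5.3, 0], [-4, 10.6, 0], [-6, 15.9, 0], [-8, 21.2, 0], [-10, 26.5, 0]], spin=[-10, -20, -30, -40, -50])

```text
clock: 7.55
eef_pos: [0.5727, 0.15, 0.1586]
tool_rot: [-0.54, 0.842, 0.0, -0.001]
ft_force: [0.5, -0.8, 0.0]
grip_width: 0.0176
grasp_force: 59.1
```

Run:
```python
from h import *
t=cr(-.19);print(t,rel(*t,.06,170.75),get_obs()["eef_pos"])
```

```text
[0.5808 0.238 ] (array([-8.36,  2.91,  9.85]), np.float64(-15.4), 'yaw0', np.float64(155.3)) [0.5727 0.15   0.1586]
```

Request:
arm_command(slide=[[-4.2, 1.45, 0], [-8.4, 2.9, 0], [-8.4, 2.9, 5], [-8.4, 2.9, 9.8], [-8.4, 2.9, 9.8]], spin=[-8, -15.4, -15.4, -15.4, -15.4])

```text
clock: 8.18
eef_pos: [0.5778, 0.235, 0.0561]
tool_rot: [-0.646, 0.764, 0.002, -0.006]
ft_force: [-0.7, 0.8, -0.8]
grip_width: 0.0176
grasp_force: 59.1
```

```bash
cat > m.py <<'E'
from h import *
def dowel(z0=.035,c=None):
    o=get_obs();c=np.array(c) if c is not None else o["eef_pos"][:2];out={}
    print("tcp",o["eef_pos"],"yaw",yaw(R.from_quat(o["tool_rot"]).as_matrix()),o["clock"])
    for n in("side","top"):
        p=camera(n);X,C=cloud(p);out[n]=p
        m=near(X,c,BD,.12,.025,z0,.14)&(C[:,0]>C[:,2]+35)&(C[:,0]>110)
        if m.sum()>20:
            q,d,t,e=fitcyl(X[m],.010,c,BA,o["eef_pos"][2]+.01)
            L=q+d*((c-q[:2])@d[:2]);nn=np.array([-BD[1],BD[0]])
            ends=[q+d*k for k in t]
            print(n,m.sum(),"err",e,"yaw",np.degrees(np.arctan2(d[1],d[0])),"slope",d[2])
            for E in ends: print("  end cradle x,lat,z",(E[:2]-B0)@BD,(E[:2]-B0)@nn,E[2])
        b=near(X,B0,BD,.1,.035,.03,.075)&(C[:,2]>C[:,0]+30)
        q,d,t,e=fitcyl(X[b],.0185,B0,BA,.046);nn=np.array([-BD[1],BD[0]])
        for k in t:
            E=q+d*k;print("  barrel end",(E[:2]-B0)@BD,(E[:2]-B0)@nn,E[2])
    return out
E
python3 - <<'E'
from m import *
o=dowel()
p=o["side"];cv2.imwrite("pics/c2.png",cv2.resize(p["pixels"][180:340,160:320],None,fx=3.7,fy=3.7,interpolation=cv2.INTER_CUBIC)[:,:,::-1])
E
```

```text
tcp [0.5778 0.235  0.0561] yaw 170.43209253633418 8.175
side 345 err 0.0007808341149736445 yaw -99.22182081603717 slope -0.002674251102693841
  end cradle x,lat,z -0.27617889885458413 -0.0023089679762604773 0.06334765805114612
  end cradle x,lat,z -0.10045138156671 -0.002222541742455224 0.06287771680700599
  barrel end -0.0662135935166262 0.00044378644967915486 0.045686648740842446
  barrel end 0.06014413019000883 0.001010626502443426 0.044501651058767425
top 145 err 0.0012329385221681761 yaw -98.89815536658448 slope -0.015630623782592307
  end cradle x,lat,z -0.18504983375027143 -0.0007047426657998228 0.06796114284133024
  end cradle x,lat,z -0.0991720414573702 -0.00017737362708528104 0.06661863005984704
  barrel end -0.06359914640245705 0.00018124283475406955 0.045386784095078084
  barrel end 0.06374674951228242 0.0007616080892338881 0.04507836790666156
```

View pics/c2.png

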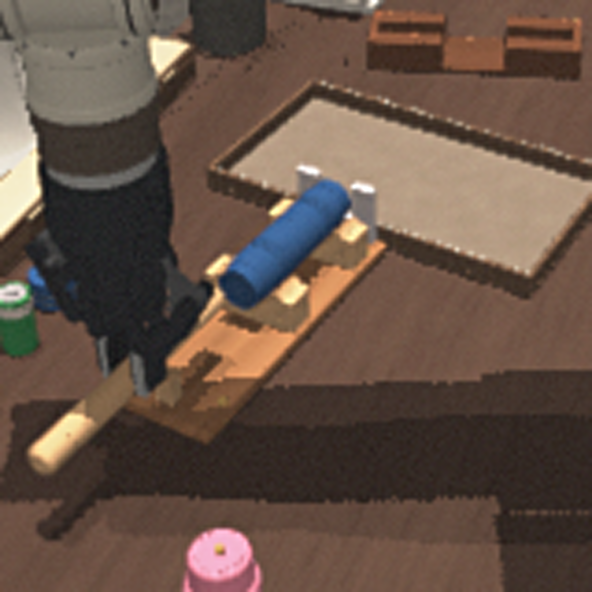

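The crop shows the dowel in line behind the barrel, its front just before the mouth at (215,310); the pads look right. I re-measure now that the arm has settled.

Run:
```python
from m import *
o=dowel(.045);print(get_obs()["eef_pos"])
```

```text
tcp [0.5826 0.2366 0.0621] yaw 170.4010798785717 8.275
side 340 err 0.0007467792245757481 yaw -99.37889966129337 slope 0.004259383852006618
  end cradle x,lat,z -0.27793431952079356 0.0021820329815730732 0.06919228520096501
  end cradle x,lat,z -0.10383628393987203 0.0017903598798334024 0.06993384416581841
  barrel end -0.06616747812086017 0.00047723762007062347 0.045660992398212814
  barrel end 0.06039768934593054 0.0012513294290809433 0.04447236839405576
top 146 err 0.0015009888344442316 yaw -100.67495535242223 slope 0.005009492426361096
  end cradle x,lat,z -0.18710925122047203 0.0038104312493234677 0.071465083421574
  end cradle x,lat,z -0.09952832971921036 0.0016318302999181258 0.07190396061093278
  barrel end -0.06344544070764493 9.032104653513076e-05 0.04543249232502106
  barrel end 0.06355134439673356 0.0010701784981892119 0.04546333670478207
[0.5846 0.2373 0.0646]
```

Request:
arm_command(slide=[[0, 0, 0], [0, 0, 0], [0, 0, 0], [0, 0, 0], [0, 0, 0]], spin=[0, 0, 0, 0, 0])

```text
clock: 9.0
eef_pos: [0.5828, 0.2368, 0.0623]
tool_rot: [-0.646, 0.764, 0.0, -0.0]
ft_force: [-0.9, -0.7, -0.5]
grip_width: 0.018
grasp_force: 59.1
```

Run:
```python
from m import *
o=dowel(.045);print(get_obs()["eef_pos"])
t=cr(-.19);print(rel(*t,.0395,170.75)); t=cr(-.13);print(rel(*t,.0395,170.75))
```

```text
tcp [0.5828 0.2368 0.0623] yaw 170.4082589955077 9.0
side 338 err 0.0008098907411198033 yaw -99.25445006989219 slope -0.0013715513600094263
  end cradle x,lat,z -0.27883693625522876 0.002155718440618029 0.06976718502214377
  end cradle x,lat,z -0.10381919902057189 0.00214212509794515 0.06952713898010798
  barrel end -0.06613302937279698 0.0007089967176349635 0.04577002273684639
  barrel end 0.05916611174231821 0.0011924213154975334 0.044506337711065484
top 149 err 0.001261899344559527 yaw -98.65429621785879 slope -0.02399751622912146
  end cradle x,lat,z -0.18656491821780302 0.0008853780836972774 0.07106436869377947
  end cradle x,lat,z -0.0994883342545231 0.0017907452851929004 0.06897403203142746
  barrel end -0.06372171959610876 0.00027992773643914157 0.04614672450275113
  barrel end 0.0636871400560895 1.12878959317355e-05 0.04508350850019339
[0.5828 0.2368 0.0622]
(array([-0.09,  0.22,  2.27]), np.float64(-0.3), 'yaw0', np.float64(170.4))
(array([5.91, 0.18, 2.27]), np.float64(-0.3), 'yaw0', np.float64(170.4))
```

Request:
arm_command(slide=[[0, 0.15, 1.2], [0, 0.15, 2.3], [0, 0.15, 2.3], [0.5, 0.15, 2.3], [1.5, 0.15, 2.3]], spin=[0, 0, 0, 0, 0])

```text
clock: 9.72
eef_pos: [0.5786, 0.2219, 0.0391]
tool_rot: [-0.646, 0.764, 0.0, -0.0]
ft_force: [-0.1, -0.6, -1.1]
grip_width: 0.0181
grasp_force: 59.2
```

Request:
arm_command(slide=[[1, 0, 0], [2, 0, 0], [3, 0, 0], [3.7, 0, 0], [4, 0, 0]], spin=[0, 0, 0, 0, 0])

```text
clock: 10.35
eef_pos: [0.5722, 0.1823, 0.0394]
tool_rot: [-0.645, 0.764, 0.0, 0.0]
ft_force: [-0.4, -0.2, -0.9]
grip_width: 0.0177
grasp_force: 59.2
```

Run:
```python
from m import *
o=dowel(.03);x=get_obs();print(x["eef_pos"],x["ft_force"])
t=cr(-.13);print(rel(*t,.0395,170.75))
```

```text
tcp [0.5722 0.1823 0.0394] yaw 170.38120739810847 10.35
side 283 err 0.0012129084031978071 yaw -102.9480446499559 slope -0.04141293771656256
  end cradle x,lat,z -0.22310839786720302 0.0030405804647499965 0.04842714246090431
  end cradle x,lat,z -0.04238518470928453 -0.008640072110539066 0.040920807596257235
  barrel end -0.06457159602913128 0.001606516602902789 0.04577509591126085
  barrel end 0.06062333556967458 0.0006029621735898702 0.04421030245495747
top 128 err 0.0023840871877847114 yaw -94.3330916795306 slope -0.024505172220861356
  end cradle x,lat,z -0.13021251403948586 -0.003933988569628517 0.047803971137824613
  end cradle x,lat,z -0.028926647849218782 0.004779383725392597 0.045312027736747466
  barrel end -0.06360031877006483 0.0001706688674322169 0.04597888360269248
  barrel end 0.06341124412618199 0.000516692620910815 0.04531423863186376
[0.5723 0.1826 0.0394] [-0.5591  0.7838  0.1663]
(array([ 0.39,  0.04, -0.01]), np.float64(-0.4), 'yaw0', np.float64(170.4))
```

The dowel is in the mouth with no contact force. I go on pushing with the middle grip.

Request:
arm_command(slide=[[0.7, 0, 0.1], [1.4, 0, 0.1], [2.1, 0, 0.1], [2.6, 0, 0.1], [3.0, 0, 0.1]], spin=[0, 0, 0, 0, 0])

```text
clock: 11.08
eef_pos: [0.5672, 0.1528, 0.0383]
tool_rot: [-0.645, 0.764, 0.0, 0.0]
ft_force: [-0.1, -0.4, 0.0]
grip_width: 0.0177
grasp_force: 59.2
```

Request:
arm_command(slide=[[0.5, 0, 0], [1, 0, 0], [1.5, 0, 0], [2, 0, 0], [2.3, 0, 0]], spin=[0, 0, 0, 0, 0])

```text
clock: 11.7
eef_pos: [0.5642, 0.1335, 0.0388]
tool_rot: [-0.646, 0.763, 0.002, 0.003]
ft_force: [1.5, 7.8, -0.6]
grip_width: 0.0179
grasp_force: 59.0
```

Request:
arm_command(slide=[[0, 0, 0], [0, 0, 0], [0, 0, 0], [0, 0, 0], [0, 0, 0]], spin=[0, 0, 0, 0, 0])

```text
clock: 12.32
eef_pos: [0.5641, 0.1328, 0.0387]
tool_rot: [-0.646, 0.763, 0.001, 0.002]
ft_force: [1.1, 6.0, -0.5]
grip_width: 0.0178
grasp_force: 59.0
```

Run:
```python
from m import *
o=dowel(.035)
p=o["side"];cv2.imwrite("pics/c3.png",cv2.resize(p["pixels"][200:320,180:300],None,fx=4.8,fy=4.8,interpolation=cv2.INTER_CUBIC)[:,:,::-1])
e=get_obs()["eef_pos"];print((e[:2]-B0)@BD,rel(*cr(-.13),e[2],170.75))
```

```text
tcp [0.5641 0.1328 0.0387] yaw 170.50683619124567 12.325
side 244 err 0.0012114665662201832 yaw -102.9798663430267 slope -0.024531587500968764
  end cradle x,lat,z -0.1738634786967609 0.0027268835395184467 0.04714047976072116
  end cradle x,lat,z 0.028652667696689345 -0.010475258006744353 0.04216039303948669
  barrel end -0.06421623048928694 0.0012127264548875225 0.046590503594379634
  barrel end 0.06272244562338036 0.0009241522298966704 0.04417283422155195
top 38 err 0.004061999366778071 yaw -97.88720876574516 slope -0.06387933943049066
  end cradle x,lat,z -0.07693767710996784 0.008858206805841004 0.0475178630468216
  end cradle x,lat,z 0.03572754948629229 0.011538476543962669 0.04030411337106264
  barrel end -0.0629038763682628 0.0009389261421520866 0.04585709789164091
  barrel end 0.06374896494973181 5.119563587269692e-05 0.044787649956634
-0.083392576192266 (array([-4.66,  0.06,  0.02]), np.float64(-0.2), 'yaw0', np.float64(170.5))
```

View pics/c3.png

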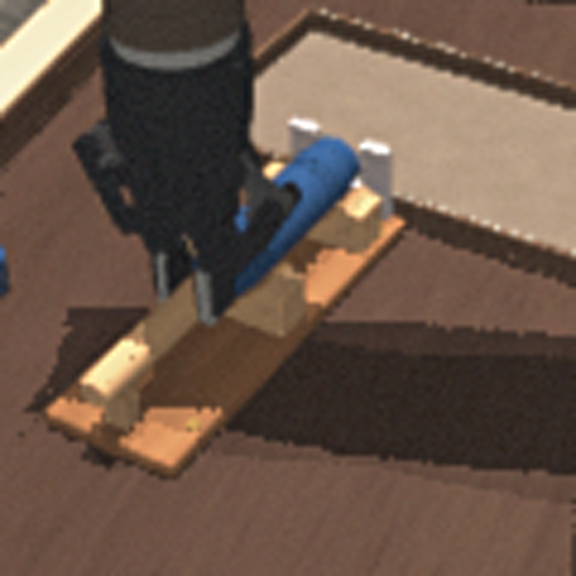

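The crop shows the dowel in the barrel with its back end over the rest at (120,385), and a 6–8 N push force. I release, regrip nearer the back and push on.

Request:
arm_command(slide=[[0, 0, 0], [0, 0, 0], [0, 0, 0], [-1, 0, 0], [-2.5, 0, 0]], spin=[0, 0, 0, 0, 0], jaw=4.5)

```text
clock: 13.05
eef_pos: [0.5678, 0.1557, 0.0384]
tool_rot: [-0.645, 0.764, 0.0, 0.0]
ft_force: [0.5, -0.8, -0.8]
grip_width: 0.0454
grasp_force: 0.0
```

Request:
arm_command(slide=[[-1.2, 0, 0.2], [-2.1, 0, 0.4], [-2.1, 0, 0.4], [-2.1, 0, 0.4], [-2.1, 0, 0.4]], spin=[0, 0, 0, 0, 0])

```text
clock: 13.68
eef_pos: [0.571, 0.1755, 0.0343]
tool_rot: [-0.645, 0.764, -0.0, -0.0]
ft_force: [-0.6, -0.3, -0.4]
grip_width: 0.0451
grasp_force: 0.0
```

Request:
arm_command(slide=[[0, 0, 0], [0, 0, 0], [0, 0, 0], [0, 0, 0], [0, 0, 0]], spin=[0, 0, 0, 0, 0], jaw=1)

```text
clock: 14.3
eef_pos: [0.5715, 0.1757, 0.0346]
tool_rot: [-0.645, 0.764, -0.0, 0.0]
ft_force: [1.1, -2.2, 3.2]
grip_width: 0.0178
grasp_force: 58.7
```

Run:
```python
from m import *
o=dowel(.035)
e=get_obs()["eef_pos"];print((e[:2]-B0)@BD,rel(*cr(-.08),.0345,170.75))
```

```text
tcp [0.5715 0.1757 0.0346] yaw 170.39059825294595 14.3
side 143 err 0.0013487073514722517 yaw -106.38167006853797 slope 0.0010869131819308238
  end cradle x,lat,z -0.17364759285844455 0.0030302050539312182 0.04535191203706492
  end cradle x,lat,z -0.037260235648578326 -0.014034300878936527 0.045501309156933976
  barrel end -0.06350567670146756 0.001349358771366986 0.046127042076473994
  barrel end 0.063059808713827 0.0006319441675524812 0.04420488052924466
top 120 err 0.0022672691591412676 yaw -96.5223540495047 slope 0.0019688044485443486
  end cradle x,lat,z -0.12255694555373225 -0.0010256231436830583 0.04425433674192066
  end cradle x,lat,z -0.029402122762195747 0.003412496173187358 0.04443794875393627
  barrel end -0.06307303482109046 0.0007681547536404036 0.045340468403620986
  barrel end 0.06380189209677883 -3.756559557909281e-06 0.04541381985674751
-0.1269449678470054 (array([4.69, 0.05, 0.01]), np.float64(-0.4), 'yaw0', np.float64(170.4))
```

Request:
arm_command(slide=[[0.6, 0, 0], [1.2, 0, 0], [1.8, 0, 0], [2.4, 0, 0], [3.0, 0, 0]], spin=[0, 0, 0, 0, 0])

```text
clock: 15.02
eef_pos: [0.5657, 0.147, 0.0341]
tool_rot: [-0.646, 0.763, 0.001, 0.0]
ft_force: [-0.2, 0.5, 0.9]
grip_width: 0.0177
grasp_force: 58.6
```

Request:
arm_command(slide=[[0.5, 0, 0], [1, 0, 0], [1.5, 0, 0], [1.7, 0, 0], [1.7, 0, 0]], spin=[0, 0, 0, 0, 0])

```text
clock: 15.65
eef_pos: [0.563, 0.1291, 0.0342]
tool_rot: [-0.645, 0.764, -0.0, -0.0]
ft_force: [0.8, 0.1, -0.9]
grip_width: 0.018
grasp_force: 58.7
```

Request:
arm_command(slide=[[0, 0, 0], [0, 0, 0], [0, 0, 0], [-1.2, 0, 0], [-2.4, 0, 0]], spin=[0, 0, 0, 0, 0], jaw=4.5)

```text
clock: 16.27
eef_pos: [0.5675, 0.1542, 0.0344]
tool_rot: [-0.646, 0.764, 0.0, 0.0]
ft_force: [-1.1, -0.1, 0.1]
grip_width: 0.045
grasp_force: 0.0
```

Run:
```python
from m import *
o=dowel(.035)
p=o["side"];cv2.imwrite("pics/c4.png",cv2.resize(p["pixels"][190:310,190:340],None,fx=4.8,fy=4.8,interpolation=cv2.INTER_CUBIC)[:,:,::-1])
e=get_obs()["eef_pos"];print((e[:2]-B0)@BD,rel(*cr(-.105),.0345,170.75))
```

```text
tcp [0.5675 0.1542 0.0344] yaw 170.41333853753844 16.275
side 121 err 0.0015823821680047648 yaw -109.82386725048666 slope -0.014714306802420498
  end cradle x,lat,z -0.1551822543542991 0.009286203517436368 0.04247292133271808
  end cradle x,lat,z -0.03340003451601823 -0.013447233799733702 0.04064982870120533
  barrel end -0.028511776347761503 0.0004468703632051346 0.04655192296328371
  barrel end 0.06618416865758621 0.0012669914378810963 0.04357895871730514
top 86 err 0.0025667372718826444 yaw -88.824978614547 slope -0.0010177357617553926
  end cradle x,lat,z -0.10418120153571199 -0.003068868431722412 0.04238398780699825
  end cradle x,lat,z -0.01512539983130876 0.013316134197708326 0.04229183121492024
  barrel end -0.06311227812048233 2.506886519510268e-05 0.04575466199397138
  barrel end 0.06368957252087075 0.0013305576910463326 0.04508896737455107
-0.1060624095887124 (array([ 0.11,  0.04, -0.01]), np.float64(-0.2), 'yaw0', np.float64(170.5))
```

View pics/c4.png

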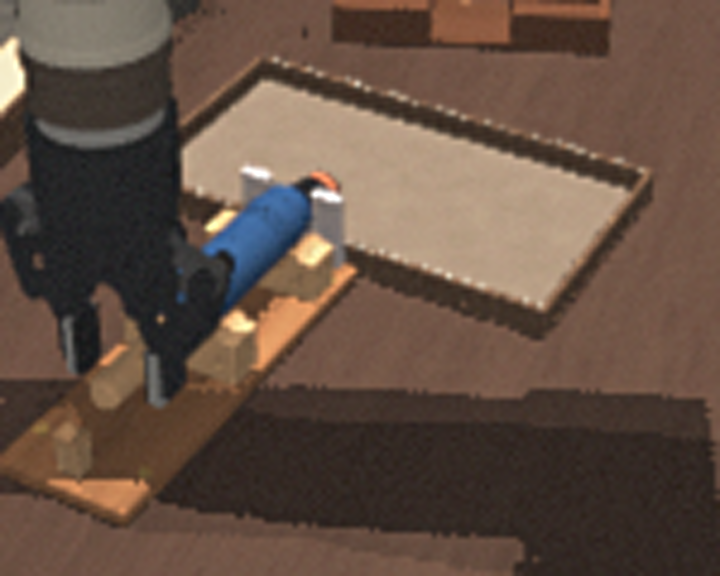

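The crop shows the cell sticking out of the exit at (325,182), not yet dropped, with the dowel's back end at (110,385). I regrip there and finish the push.

Request:
arm_command(slide=[[0, 0, 0.4], [0, 0, 0.4], [0, 0, 0.4], [0, 0, 0.4], [0, 0, 0.4]], spin=[0, 0, 0, 0, 0], jaw=1)

```text
clock: 17.0
eef_pos: [0.5672, 0.153, 0.0303]
tool_rot: [-0.645, 0.764, 0.0, -0.0]
ft_force: [0.0, 0.0, -0.8]
grip_width: 0.0177
grasp_force: 58.7
```

Request:
arm_command(slide=[[0.4, 0, 0], [0.8, 0, 0], [1.2, 0, 0], [1.4, 0, 0], [1.6, 0, 0]], spin=[0, 0, 0, 0, 0])

```text
clock: 17.62
eef_pos: [0.5645, 0.1373, 0.0303]
tool_rot: [-0.645, 0.764, 0.0, 0.0]
ft_force: [0.1, 0.5, -1.1]
grip_width: 0.0181
grasp_force: 58.8
```

Run:
```python
from m import *
o=get_obs();print(o["eef_pos"],o["ft_force"],(o["eef_pos"][:2]-B0)@BD)
s=camera("side");t=camera("top")
a=cv2.resize(s["pixels"][190:310,190:340],None,fx=2.6,fy=2.6,interpolation=cv2.INTER_CUBIC)
b=cv2.resize(t["pixels"][175:280,170:320],(390,312),interpolation=cv2.INTER_CUBIC)
cv2.imwrite("pics/c5.png",np.hstack([a,b])[:,:,::-1])
for p in(s,t):
    print([(np.round(d["centre"],1),round(d["confidence"],2),atdepth(p,d["centre"])) for d in recognise(p,"spent_cell")[:2]])
```

```text
[0.5645 0.1373 0.0303] [ 0.0978  0.4528 -1.0842] -0.08792887628717873
[]
[]
```

View pics/c5.png

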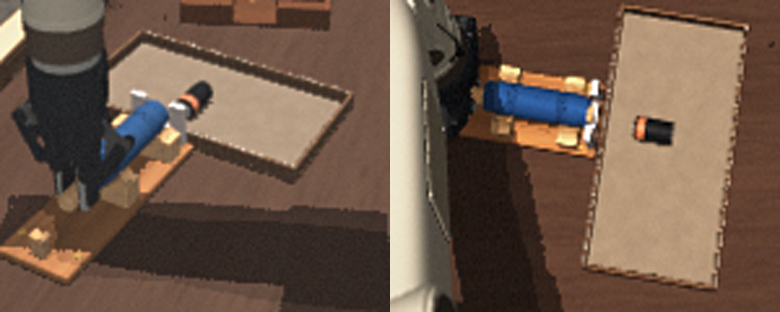

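The cell lies in the tray, at (655,130) in the right-hand panel. I draw the dowel back, raising it to the rest's height so the back end clears the rest.

Request:
arm_command(slide=[[0, 0, -0.25], [0, 0, -0.5], [-0.8, 0, -0.5], [-1.6, 0, -0.5], [-2.4, 0, -0.5]], spin=[0, 0, 0, 0, 0])

```text
clock: 18.45
eef_pos: [0.5687, 0.162, 0.0353]
tool_rot: [-0.646, 0.764, 0.0, 0.0]
ft_force: [-0.4, 0.2, 0.0]
grip_width: 0.018
grasp_force: 58.8
```

Request:
arm_command(slide=[[-0.7, 0, 0], [-1.4, 0, 0], [-2.1, 0, 0], [-2.2, 0, 0], [-2.2, 0, 0]], spin=[0, 0, 0, 0, 0])

```text
clock: 19.08
eef_pos: [0.5722, 0.1828, 0.0352]
tool_rot: [-0.646, 0.764, -0.0, -0.0]
ft_force: [0.3, -0.4, -1.2]
grip_width: 0.0178
grasp_force: 58.8
```

Run:
```python
from m import *
o=dowel(.035)
e=get_obs()["eef_pos"];print((e[:2]-B0)@BD,rel(*cr(-.085),.0385,170.75))
```

```text
tcp [0.5722 0.1828 0.0352] yaw 170.41019898923457 19.075
side 85 err 0.0014870460637253485 yaw -107.80937572790192 slope 0.006492389794763968
  end cradle x,lat,z -0.15800602385099297 0.0022597136846482513 0.046249503715054305
  end cradle x,lat,z -0.03509280139983659 -0.016240030921342054 0.0470565093873403
  barrel end -0.06296596248902891 0.0011325804187075506 0.045620494675534896
  barrel end 0.06245828370987546 0.0008554934433688405 0.044572553342769064
top 133 err 0.0018304614143251942 yaw -93.7733560015713 slope -0.030982525255516487
  end cradle x,lat,z -0.12778521697336878 -0.0037585757362938663 0.04810363374465481
  end cradle x,lat,z -0.028887189527180238 0.005723534303196355 0.04502399342139254
  barrel end -0.0629879713814705 0.00019173523493163681 0.04542049480939929
  barrel end 0.06356083915048691 0.00039615620011775217 0.04571328656479467
-0.13388112755262704 (array([ 4.89,  0.  , -0.32]), np.float64(-0.4), 'yaw0', np.float64(170.4))
```

Request:
arm_command(slide=[[0, 0, 0], [0, 0, 0], [0, 0, 0], [1.5, 0, -0.1], [3, 0, -0.2]], spin=[0, 0, 0, 0, 0], jaw=4.5)

```text
clock: 19.8
eef_pos: [0.5669, 0.1521, 0.0373]
tool_rot: [-0.646, 0.764, -0.0, -0.0]
ft_force: [-0.1, -0.1, -0.6]
grip_width: 0.0451
grasp_force: 0.0
```

Request:
arm_command(slide=[[1.2, 0, 0], [1.9, 0, 0], [1.9, 0, 0], [1.9, 0, 0], [1.9, 0, 0]], spin=[0, 0, 0, 0, 0])

```text
clock: 20.42
eef_pos: [0.5642, 0.1349, 0.0373]
tool_rot: [-0.646, 0.764, 0.0, 0.0]
ft_force: [-0.2, 0.1, -0.8]
grip_width: 0.0453
grasp_force: 0.0
```

Request:
arm_command(slide=[[0, 0, 0], [0, 0, 0], [0, 0, 0], [0, 0, 0], [0, 0, 0]], spin=[0, 0, 0, 0, 0], jaw=1)

```text
clock: 21.05
eef_pos: [0.5644, 0.1347, 0.0375]
tool_rot: [-0.646, 0.764, -0.0, 0.0]
ft_force: [0.5, 1.3, 1.5]
grip_width: 0.0181
grasp_force: 58.6
```

Request:
arm_command(slide=[[0, 0, -0.15], [-0.5, 0, -0.25], [-1.2, 0, -0.25], [-2.2, 0, -0.25], [-3.2, 0, -0.25]], spin=[0, 0, 0, 0, 0])

```text
clock: 21.68
eef_pos: [0.5695, 0.167, 0.0397]
tool_rot: [-0.646, 0.764, 0.0, -0.0]
ft_force: [0.6, 0.0, 0.3]
grip_width: 0.0177
grasp_force: 58.9
```

Run:
```python
from m import *
o=dowel(.035)
x=get_obs();e=x["eef_pos"];print((e[:2]-B0)@BD,rel(*cr(-.19),.0395,170.75),x["ft_force"])
```

```text
tcp [0.5695 0.167  0.0397] yaw 170.42851858547002 21.675
side 197 err 0.000963277838183927 yaw -103.56899989700408 slope -0.037409014346783884
  end cradle x,lat,z -0.1890721493519213 0.0027929246410525396 0.04801769249879058
  end cradle x,lat,z -0.04468007560606006 -0.008112123793669396 0.04259695005759783
  barrel end -0.06463917516334414 0.0014787752667632988 0.046713190637911975
  barrel end 0.062204877755501674 0.0009032104660731122 0.04406801635549602
top 101 err 0.0024678527008725522 yaw -90.72456081627368 slope -0.03056039823527173
  end cradle x,lat,z -0.11437471329994293 -0.005417630708988789 0.04640262013533401
  end cradle x,lat,z -0.029801706152707393 0.007260281357734275 0.04378793568999398
  barrel end -0.06270225459936928 0.0007482860081162793 0.04488689390241185
  barrel end 0.06400621123748397 -0.00022247211574119054 0.04520486556349124
-0.11865889219532248 (array([-7.13,  0.06,  0.03]), np.float64(-0.2), 'yaw0', np.float64(170.5)) [-0.1463  0.3575 -0.4791]
```

Request:
arm_command(slide=[[-1.3, 0, 0], [-2.8, 0, 0], [-4.3, 0, 0], [-5.8, 0, 0], [-7.3, 0, 0]], spin=[0, 0, 0, 0, 0])

```text
clock: 22.4
eef_pos: [0.5821, 0.2391, 0.04]
tool_rot: [-0.646, 0.764, -0.0, 0.0]
ft_force: [0.2, -1.0, 0.5]
grip_width: 0.0173
grasp_force: 59.0
```

Run:
```python
from m import *
o=dowel(.035)
x=get_obs();e=x["eef_pos"];print((e[:2]-B0)@BD,x["ft_force"])
nn=np.array([-BD[1],BD[0]])
for n in("top","side"):
    X,C=cloud(o[n]);q=(X[:,:2]-B0);u=q@BD;v=q@nn
    r=(u>.07)&(u<.26)&(abs(v)<.2)&(X[:,2]>.0)&(X[:,2]<.05)
    m=r&(u>.095)&(u<.225)&(C.max(1)<70)&(X[:,2]>.012)
    print(n,"cell",m.sum(),np.percentile(u[m],[2,50,98]),np.percentile(v[m],[2,50,98]),"zmax",X[m][:,2].max())
    rim=r&(X[:,2]>.015)&(X[:,2]<.028)
    a=rim&(abs(v)<.1);print("  rim u",np.histogram(u[a],bins=np.arange(.07,.27,.01))[0])
    b=rim&(u>.1)&(u<.2);print("  rim v",np.percentile(v[b],[1,99]))
```

```text
tcp [0.5821 0.2391 0.04  ] yaw 170.42065745490044 22.4
side 298 err 0.0007661181033825236 yaw -99.70546292748584 slope -0.021307450161053225
  end cradle x,lat,z -0.26196336348117105 0.001478371803469103 0.04781360620979053
  end cradle x,lat,z -0.08761121440364555 9.23602393278107e-05 0.04409764546831549
  barrel end -0.0665528850790158 0.00020379994645488772 0.045313935771382124
  barrel end 0.06198151316298933 0.0016993132914854946 0.04496774233288686
top 181 err 0.001232942036233491 yaw -99.85368835608938 slope -0.019798367853229484
  end cradle x,lat,z -0.1906295134299305 0.0012675979432784958 0.04676561221036586
  end cradle x,lat,z -0.08504223012009561 0.00015505225683683233 0.04467463044694147
  barrel end -0.06357670343924281 0.0010032196895126272 0.04583001976719558
  barrel end 0.06368184122965155 -0.0003370947904019067 0.04478947084097479
-0.19248895819305661 [-0.2089  0.5719  0.726 ]
top cell 113 [0.1046 0.1523 0.2153] [-0.1646 -0.0007  0.1314] zmax 0.03451715604608274
  rim u [13 99  0  0  0 15 10 15 14 17  0  0  0  0  0  0  0 97  0]
  rim v [-0.1645  0.1352]
side cell 85 [0.1017 0.1471 0.2144] [-0.1649 -0.0089  0.1324] zmax 0.03157960495481021
  rim u [63 30  0  0  5 23 13 13 10 10  0  0  0  0  0  0 23 97  0]
  rim v [-0.1648  0.135 ]
```

The dowel is out of the barrel. The cell lies at u .12–.17, v ≈ 0 in the tray (u along the push, v across, from the barrel's middle). I carry the dowel to u = 0.20 and turn it across.

Request:
arm_command(slide=[[0, 0, -5.5], [0, 0, -11], [5.5, 0, -11], [11, 0, -11], [16.5, 0, -11]], spin=[0, 0, 0, 0, 0])

```text
clock: 23.12
eef_pos: [0.5533, 0.0738, 0.1499]
tool_rot: [-0.646, 0.764, 0.0, -0.0]
ft_force: [1.4, 0.1, -1.0]
grip_width: 0.0175
grasp_force: 59.0
```

Request:
arm_command(slide=[[5, 0, 0], [10, 0, 0], [14, 0, 0], [18, 0, 0], [22, 0, 0]], spin=[10, 20, 30, 40, 50])

```text
clock: 23.75
eef_pos: [0.5167, -0.1429, 0.1498]
tool_rot: [-0.259, 0.966, 0.0, -0.0]
ft_force: [0.5, -0.1, -1.1]
grip_width: 0.0177
grasp_force: 59.0
```

Run:
```python
from m import *
nn=np.array([-BD[1],BD[0]]);t=cr(.2)+.045*nn;print(t,rel(*t,.06,80.75),get_obs()["joint_pos"])
```

```text
[ 0.5626 -0.1541] (array([-3.41, -3.28,  8.97]), np.float64(39.3), 'yaw0', np.float64(120.0)) [-0.27    0.3598 -0.0476  1.1638  0.0002 -0.7944]
```

Request:
arm_command(slide=[[-1.7, -1.6, 0], [-3.4, -3.3, 0], [-3.4, -3.3, 0], [-3.4, -3.3, 2], [-3.4, -3.3, 5]], spin=[10, 20, 30, 39.3, 39.3])

```text
clock: 24.38
eef_pos: [0.5641, -0.1532, 0.1001]
tool_rot: [0.078, 0.997, -0.0, 0.001]
ft_force: [0.1, -0.2, -1.5]
grip_width: 0.0176
grasp_force: 59.0
```

Request:
arm_command(slide=[[0, 0, 2.5], [0, 0, 4], [0, 0, 4], [0, 0, 4], [0, 0, 4]], spin=[0, 0, 0, 0, 0])

```text
clock: 25.0
eef_pos: [0.5644, -0.1531, 0.0611]
tool_rot: [0.078, 0.997, -0.0, 0.001]
ft_force: [0.7, -0.4, -0.6]
grip_width: 0.0174
grasp_force: 59.0
```

Run:
```python
from m import *
nn=np.array([-BD[1],BD[0]]);t=cr(.2)+.045*nn;print(t,rel(*t,.009,80.75))
c=t-.0185*nn;e=get_obs()["eef_pos"];print(e)
for n in("side","top"):
    p=camera(n);X,C=cloud(p);m=near(X,c,nn,.12,.02,.045,.085)&(C[:,0]>C[:,2]+35)&(C[:,0]>110);print(n,m.sum())
    if m.sum()>20:
        q,d,tt,er=fitcyl(X[m],.01,c,np.arctan2(nn[1],nn[0]),.07)
        for k in tt:
            E=q+d*k;print((E[:2]-B0)@BD,(E[:2]-B0)@nn,E[2],er)
```

```text
[ 0.5626 -0.1541] (array([ 0.18, -0.13,  5.21]), np.float64(0.4), 'yaw0', np.float64(81.1))
[ 0.5644 -0.1531  0.0611]
side 287
0.19833511685998448 -0.06189718920839482 0.06411814112430878 0.0010287013157872678
0.19874817928385374 0.11266477783618795 0.06928584162241955 0.0010287013157872678
top 0
```

Request:
arm_command(slide=[[0, 0, 2.5], [0, 0, 4], [0, 0, 4.6], [0, 0, 5], [0, 0, 5]], spin=[0, 0, 0, 0, 0])

```text
clock: 25.72
eef_pos: [0.5636, -0.1529, 0.01]
tool_rot: [0.078, 0.997, -0.0, 0.0]
ft_force: [0.9, 0.3, -0.9]
grip_width: 0.0175
grasp_force: 58.9
```

Request:
arm_command(slide=[[0, 0, 0], [0, 0, 0], [0, 0, 0], [0, 0, 0], [0, 0, 0]], spin=[0, 0, 0, 0, 0], jaw=3.4)

```text
clock: 26.35
eef_pos: [0.5635, -0.1528, 0.0099]
tool_rot: [0.078, 0.997, -0.0, 0.0]
ft_force: [0.9, 0.4, 0.5]
grip_width: 0.034
grasp_force: 0.0
```

Request:
arm_command(slide=[[0, 0, -1], [0, 0, -3], [0, 0, -8], [0, 0, -13], [0, 0, -18]], spin=[0, 0, 0, 0, 0])

```text
clock: 26.98
eef_pos: [0.5633, -0.1528, 0.1922]
tool_rot: [0.078, 0.997, -0.0, 0.0]
ft_force: [0.9, 0.1, -0.3]
grip_width: 0.0341
grasp_force: 0.0
```

Request:
arm_command(slide=[[-2, -5, 0], [-2, -10, 0], [-2, -15, 0], [-2, -20, 0], [-2, -24, 0]], spin=[0, 0, 0, 0, 0])

```text
clock: 27.6
eef_pos: [0.5455, -0.3951, 0.1906]
tool_rot: [0.078, 0.997, -0.0, 0.0]
ft_force: [0.4, 0.5, 0.3]
grip_width: 0.0342
grasp_force: 0.0
```

Run:
```python
from m import *
s=camera("side");t=camera("top")
a=cv2.resize(s["pixels"][170:350,120:345],(400,320),interpolation=cv2.INTER_CUBIC)
b=cv2.resize(t["pixels"][150:280,140:302],(400,320),interpolation=cv2.INTER_CUBIC)
cv2.imwrite("pics/end.png",np.hstack([a,b])[:,:,::-1])
nn=np.array([-BD[1],BD[0]]);c=cr(.2)+.0265*nn
for p in(s,t):
    X,C=cloud(p);m=near(X,c,nn,.12,.03,.008,.04)&(C.min(1)>90)&(C[:,0]>C[:,2]+35);print(m.sum())
    if m.sum()>20:
        q,d,tt,er=fitcyl(X[m],.01,c,np.arctan2(nn[1],nn[0]),.014)
        for k in tt:
            E=q+d*k;print((E[:2]-B0)@BD,(E[:2]-B0)@nn,E[2],er)
    b=near(X,B0,BD,.1,.035,.03,.075)&(C[:,2]>C[:,0]+30);q,d,tt,e=fitcyl(X[b],.0185,B0,BA,.046)
    for k in tt:
        E=q+d*k;print("  barrel",(E[:2]-B0)@BD,(E[:2]-B0)@nn,E[2])
```

```text
228
0.19843150600034895 -0.061715617462455435 0.012768126912746681 0.001111808802131264
0.19889901836971438 0.11470987415945433 0.012346313976896181 0.001111808802131264
  barrel -0.06566315392533581 0.00027462490387617985 0.04570432339766844
  barrel 0.061479864348526855 0.0014291256281862945 0.04465357490807559
318
0.1994514076591081 -0.08278283481461561 0.012876934796383814 0.0014440535688125212
0.2004197004251446 0.11555039722603633 0.013032928336721242 0.0014440535688125212
  barrel -0.06316145140052003 0.0007896490926674431 0.04554616987894277
  barrel 0.0638111015876652 -0.00013875999151966543 0.04538712883024844
```

View pics/end.png

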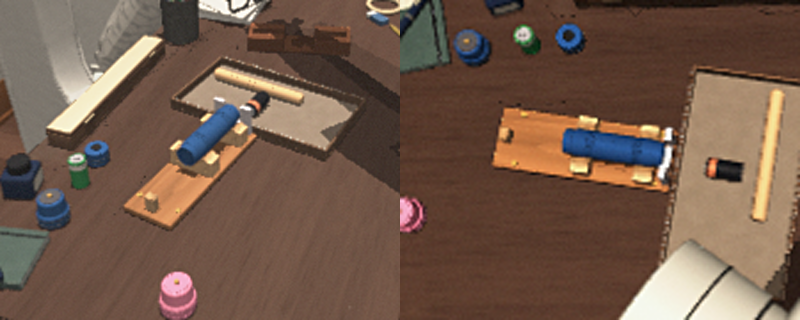

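The final picture shows the dowel flat in the tray at (768,155) beside the cell at (725,168). The barrel is seated at (615,147), and the head, fresh cell and cap stand untouched.

```bash
python3 -c "
from workcell import *
print(job_done())"
```

```text
the job is handed in; nothing more can be done
None
```

The job is done and handed in at about 28 s: the spent cell and the dowel both lie in the tray, the empty barrel is seated in the cradle, and the fresh cell, torch head and tail cap were left where they stood.

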